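# Draw the glass pane home in the scoring jig and lock it with the stop block

### The job

Set up the glass pane for scoring: take out the flux bottle that was left in the jig and stand it upright on the bare bench top, then draw the pane out from under the jig's cover, toward you, until it lies fully home against the front fence. Then plug the loose wooden stop block fully into its socket behind the pane so that the pane is locked in. Do not disturb the other things on the bench or knock the bottle over.

Things in the scene. Friction and masses are not known exactly. Their poses are not given: they have to be found in the camera images.
- jig: Glass-scoring jig screwed to the bench: waxed plywood board 210 (x) x 120 (y) x 18 mm thick. Origin: centre of its underside, on the bench; +x points away from its front fence (roughly away from the robot), +y to the left along the fence, z up. Two side guides, 8 mm high, inner faces at y = -47 and +47 mm, make a channel in which the pane slides.
- fence (a point): Middle of the inner (+x) face of the jig's aluminium front fence at its foot, level with the board's top (18 mm above the bench): x = -90, y = 0 mm in the jig's frame, same axes. The fence is 8 mm high and spans the channel; the pane must be drawn against it.
- cover (a point): Centre of the top of the jig's fixed grey cover plate, which bridges the guides over the rear of the channel: 60 mm along x (x = +45 to +105 in the jig's frame), its top 31 mm and its underside 26 mm above the bench. A back stop under it has its face at x = +97 mm.
- socket (a point): Centre of the mouth of the rectangular socket in the jig's board, level with the board's top (18 mm above the bench), at x = +15, y = 0 in the jig's frame; axes as the jig's. The hole is 21 (x) x 33 (y) mm wide and 15 mm deep. It lies between the pane's home place and the cover, and the pane hides it until it is drawn home.
- pane_mid (a point): Centre of the loose flat glass pane, pale green, copper-foil edges, 90 x 90 x 5 mm, 110 g, flat on the board in the channel (2 mm play each side), axes nearly the jig's. Its rear lies under the cover; its front edge is bare, 60 to 85 mm from the fence. Too low to grip; glass on board has friction 0.25, far below pads on glass. Home: centre at x = -45 mm in the jig's frame.
- stop_grip (a point): Centre of the grip of the loose stop block, plain wood, 90 g: tenon 18 (x) x 30 (y) x 12 mm high at the bottom, foot 26 x 50 x 14 above, grip 20 x 30 x 40 on top, all centred; 66 mm high. The point is 46 mm above the tenon's underside. It starts standing on its tenon. Fully plugged in, the foot rests on the board, the point is 52 mm above the bench, its x along the jig's x, either way round.
- flux_mid (a point): Centre, half-way up, of the flux bottle: cream, upright, round, 48 mm in diameter up to 82 mm, red 26 mm cap on top, 103 mm high in all, 120 g. The point is 51.5 mm above its underside, z up. It starts standing on the jig's board in the channel, between the fence and the pane.
- station (a point): Centre of the top of the fixed dark soldering station, 105 (world x) x 152 (world y) x 83 mm high, standing square on the bench. A small fixed vice, 69 mm high, stands near world x = 0.36, y = -0.37.
- spool: Bystander: solder spool, standing, 55 mm diameter, 40 mm high; origin at the centre of its underside.
- rub_block: Bystander: white foam block 62 (x) x 92 (y) x 26 mm; origin at the centre of its underside.
- jar: Bystander: jar with red lid, 86 mm diameter, 119 mm high; origin at the centre of its underside.
- cup: Bystander: white dotted tool cup full of tools, 120 mm diameter, 273 mm high with the tools; origin at the centre of its underside.
- marker: Bystander: felt marker lying along its own y axis, 124 mm long, 14 mm thick; origin at the centre of its underside.
- nippers: Bystander: red-handled pliers lying flat along their own y axis, 56 x 144 x 14 mm; origin at the centre of the underside.
- stand: Bystander: soldering-iron stand, black base 100 (its own x) x 75 (y) x 16 mm with a wire coil 108 mm high at its +x end; origin at the centre of the underside.
Things that resemble listed ones, but are neither listed nor needed, are in the scene too. What is shaped like the part that bears flux_mid but pink is not meant.

How it is judged:
By the outcome, as a careful person would: the job done as asked, in the order asked, and still so for the second after the job is handed in, with the robot touching nothing.
It also fails if it takes over 69 s, if anything falls off the work surface, if the arm or the gripper's body presses on something with over 40 N, if the wrist force passes 120 N, or if a joint passes its speed limit or range.

### The arm

A 6-joint arm with a two-finger parallel gripper is mounted at the origin on a cart in front of the work surface, level with it; the furniture and walls round the work are solid. World frame = base frame: x ahead of the robot, y to its left, z up, the work surface at z = 0. Lengths are in mm, angles in rad, forces in N, time in s.
With the tool pointing down it reaches from about 350 to 875 mm from the base axis. Payload 4.2 kg.
Tool frame: the origin (TCP) lies at the very end of the fingers, on their centre line; the grasp point (between the pads) lies arm.grip_depth behind it (arm.grip_depth is the distance from the TCP to the grasp point, in mm); z points along the fingers, y is the direction in which the jaws open and shut (so a half turn about z gives the same grasp; the last joint's range is limited). The gripper opens to 85 mm and grips with 20 to 120 N. Pads are 22 mm wide; open, the fingers measure 114 mm over their backs; the gripper's body (76 mm by 85 mm) begins 54 mm behind the grasp point. The pads swing forward as they close: fully open they stand 13 mm farther back than shut.
Start: joints at [1.546, 0.385, 0.008, 0, -1.194, -0.259], TCP at [174.971, 599.987, 231.312] pointing down, gripper open.
Joint ranges: [-3.14, 3.14], [-1.21, 2.06], [-1.07, 1.41], [-3.16, 2.05], [-2.99, -0.16], [-3.1, 3.1]. Speed limits (rad/s): [2.79, 2.79, 3.14, 3.14, 3.14, 3.14].

### API

Orientations are given as a unit quaternion [x, y, z, w].
In Python, from bench import arm, optics, workorder gives the robot as it stands. The module is installed in compiled form; this text tells all that it offers.
- The arm moves only by the tool play_rows, never from a script. Its arguments are lists of equal length, an entry for each row: "travel": the shift along the tool's x, y, z in m, a list of three; "rotation": the turn, a rotation vector about the tool's x, y, z in rad, a list of three; "grip": the opening, from 0 (shut) to 1 (fully open). In form: {"travel": [[x, y, z], ...], "rotation": [[rx, ry, rz], ...], "grip": [grip, ...]}. A call has 1 to 12 rows; each row shifts and turns the commanded pose from where the row before left it, along the tool's axes as they then stand; what a row does not reach is not made up. A row lasts 1/12 s, in which the tool goes at most 41.7 mm and 7.16 degrees, less where a joint would pass 70% of its speed; a pose out of reach is approached as far as the arm can. A call is refused whole if a number of a shift passes 0.0417 or a number of a turn 0.125, either way. A call with a gripper value outside its range is refused whole. The fingers move at their own pace and stop on an object; the grip force is fixed at half the most. Time passes only in rows, so rows that do not move let the fingers close. It gives the time, the measured TCP pose, the force and the opening at its end, in the units of the state.
- arm.read_state(): the state, without advancing time (a new reading comes with each control period).
- optics.get_image(name): name is "scene" or "top" or "wrist"; returns a dict with "image" (480x640x3 uint8, blue, green, red), "depth" (480x640 float32, mm along the optical axis (not along the pixel's ray), 0 where there is no reading), "camera_matrix" (3x3 intrinsics, pixels), "k1" (the pictures are not rectified: a ray, as slopes to the right and down, at radius r is drawn at 1 + k1 r^2 times it, then the intrinsics apply), "R" (3x3) and "t" (3): a world point X has camera coordinates R X + t; the wrist camera has in their place "hand_eye" (4x4, takes a point from camera to tool coordinates, whose origin is the TCP and whose axes are the flange's). Camera axes: x right, y down, z forward; pixel columns grow to the right and rows downward; lengths in mm; the calibration is good to about 2 mm. A picture is of the moment at which its call begins: read the wrist's pose just before it.
- workorder.job_done(): hands the job in, once; it reports no verdict.
The state is a dict: "clock": time; "joints": joint angles; "joint_vel": joint speeds; "joint_efforts": joint torques, N m; "position": TCP position; "ee_rot": TCP orientation; "contact_force": force on the tool from outside, world axes, zero at the start; "wrist_torque": the same for the moment, N m; "gripper_width": finger opening in mm.
Only numpy, scipy, OpenCV 4.12 (cv2) and the standard library are available. Lean on these libraries where they do the work, as an engineer would, in place of code of your own. Each camera call takes 0.05 s, during which the arm holds its last target. There are 200 camera calls.

## Working session

There is one attempt and no reset: what is moved stays moved. The work goes in short steps, Python scripts to look and compute and a tool call to move; the robot and the scene stay as the last step left them, time stands still between calls to the robot, and variables do not carry over. Pictures are saved under pics/ and viewed, about 8 in all and at most 12, crops included, and the job is handed in when it is done.

Besides the shell and the picture viewer there is one more tool, called after "Emit:" as name(argument=value, ...) on one line, values as JSON. play_rows: Moves the arm, as the interface text tells. Its arguments: {"type":"object","properties":{"travel":{"type":"array","items":{"type":"array","items":{"type":"number"}}},"rotation":{"type":"array","items":{"type":"array","items":{"type":"number"}}},"grip":{"type":"array","items":{"type":"number"}}},"required":["travel","rotation","grip"]}

```bash
mkdir -p pics; cat > h.py <<'E'
import numpy as np, cv2
from bench import arm, optics, workorder
from scipy.spatial.transform import Rotation as Ro
def grab(n):
    s=arm.read_state(); d=optics.get_image(n)
    if n=="wrist":
        T=np.eye(4);T[:3,:3]=Ro.from_quat(s["ee_rot"]).as_matrix();T[:3,3]=s["position"]
        M=T@np.array(d["hand_eye"]); d["C"]=M[:3,3]; d["RW"]=M[:3,:3]
    else:
        R=np.array(d["R"]);d["RW"]=R.T;d["C"]=-R.T@np.array(d["t"])
    return d
def slopes(d,uv):
    K=np.array(d["camera_matrix"]);uv=np.atleast_2d(np.float64(uv))
    return cv2.undistortPoints(uv[:,None],K,np.array([d["k1"],0,0,0.]))[:,0]
def ray(d,uv):
    s=slopes(d,uv);return np.c_[s,np.ones(len(s))]@d["RW"].T
def onz(d,uv,z):
    r=ray(d,uv);return d["C"]+r*((z-d["C"][2])/r[:,2])[:,None]
def dep(d,uv):
    uv=np.atleast_2d(uv);z=np.array([d["depth"][int(v),int(u)] for u,v in uv]);return d["C"]+ray(d,uv)*z[:,None]
def proj(d,X):
    c=(np.atleast_2d(X)-d["C"])@d["RW"];s=c[:,:2]/c[:,2:];s=s*(1+d["k1"]*(s**2).sum(1))[:,None]
    K=np.array(d["camera_matrix"]);return np.c_[s[:,0]*K[0,0]+K[0,2],s[:,1]*K[1,1]+K[1,2]]
E
python3 - <<'E'
from h import *
print(arm.read_state(), arm.grip_depth)
for n in("scene","top","wrist"):
    d=grab(n);cv2.imwrite(f"pics/{n}0.png",d["image"]);print(n,d["C"],d["RW"],d["k1"],d["camera_matrix"])
a,b=[cv2.imread(f"pics/{n}0.png") for n in("scene","top")]
E
```

```text
{'clock': 0.0, 'joints': array([ 1.54561228e+00,  3.85585338e-01,  6.60236028e-03, -5.28707108e-04,
       -1.19400079e+00, -2.58625519e-01]), 'joint_vel': array([-0.00076744,  0.00111023,  0.00010904,  0.00014876, -0.00145835,
       -0.00010841]), 'joint_efforts': array([-4.81781590e-04, -3.92284262e+01,  1.88403994e+01,  4.18609992e+00,
       -4.56395719e-03,  3.55953581e-06]), 'position': array([174.80366352, 599.43526885, 230.19062478]), 'ee_rot': array([ 9.89933980e-01, -1.41525472e-01, -1.16660078e-04,  1.11489346e-03]), 'contact_force': array([-0.35170498, -0.26827588,  0.70372109]), 'wrist_torque': array([0.02763923, 0.01113811, 0.03910183]), 'gripper_width': 85.2738870608549} 18.700000000000003
scene [-408.27789312 -593.10601916  754.13948575] [[ 0.51830373 -0.46233778  0.71944772]
 [-0.85486062 -0.30367551  0.42070714]
 [ 0.02396985 -0.83308161 -0.55263051]] 0.014041139367247374 [[499.01896859   0.         318.78234439]
 [  0.         499.01896859 236.83952151]
 [  0.           0.           1.        ]]
top [ 259.259151    -56.91119597 1457.285032  ] [[-0.00858861 -0.98432812  0.17613739]
 [-0.99995476  0.00773418 -0.00553687]
 [ 0.00408782 -0.17617698 -0.98435002]] -0.16214724416293855 [[605.74078294   0.         317.03032493]
 [  0.         605.74078294 238.65206245]
 [  0.           0.           1.        ]]
wrist [252.79889071 576.53070141 373.26547409] [[-0.27979889 -0.91109429 -0.3026876 ]
 [-0.96005762  0.26598743  0.08683351]
 [ 0.00139758  0.31489345 -0.949126  ]] 0.011732846262691584 [[336.06098115   0.         317.97365289]
 [  0.         336.06098115 241.34535647]
 [  0.           0.           1.        ]]
```

View pics/scene0.png

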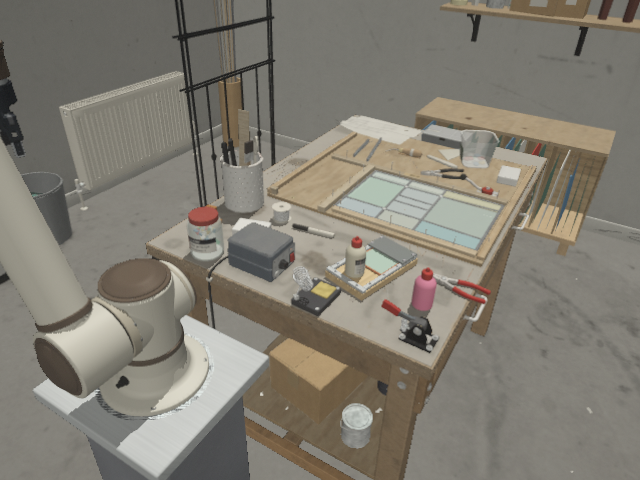

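View pics/top0.png

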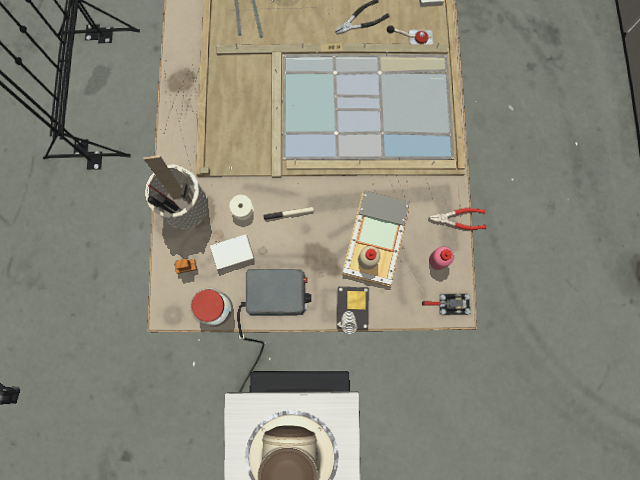

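The scene view shows the cream bottle in the jig at (355,258) and the pink one at (424,290). In the top view the jig is at about (375,238), the cream bottle at (370,257), the pink decoy at (441,258), and a small wooden block at (186,266). I'll enlarge the jig and the block.

```bash
python3 - <<'E'
from h import *
a=cv2.imread("pics/top0.png")
c1=cv2.resize(a[182:298,330:430],None,fx=4,fy=4,interpolation=cv2.INTER_CUBIC)
c2=cv2.resize(a[238:296,150:240],None,fx=4,fy=4,interpolation=cv2.INTER_CUBIC)
o=np.zeros((464,800,3),np.uint8);o[:464,:400]=c1;o[:232,400:760]=c2
s=cv2.resize(a[182:240,230:330],None,fx=4,fy=4);o[232:464,400:800]=s
cv2.imwrite("pics/crop1.png",o)
d=grab("top")
for n,uv,z in [("jig FL",(343,276),18),("FR",(392,286),18),("BR",(408,202),31),("BL",(364,193),31),("cap",(371,254),121),("pinkcap",(446,254),103),("block",(186,264),50),("spool",(241,201),40),("marker",(289,214),10),("nip",(460,218),10),("stat",(275,290),83),("rub",(232,251),26),("jar",(209,305),119),("cup",(175,190),100),("vice",(455,303),50),("stand",(353,308),16),("edgeR",(476,328),0),("edgeL",(148,332),0)]:
    print(n,onz(d,[uv],z).round(0)[0],dep(d,[uv]).round(0)[0])
E
```

```text
jig FL [ 426. -126.   18.] [ 428. -127.   -3.]
FR [ 400. -243.   18.] [ 402. -245.    3.]
BR [ 603. -287.   31.] [ 604. -287.   28.]
BL [ 626. -180.   31.] [ 626. -180.   31.]
cap [ 463. -185.  121.] [ 462. -184.  128.]
pinkcap [ 464. -358.  103.] [ 463. -358.  106.]
block [453. 245.  50.] [451. 242.  65.]
spool [606. 118.  40.] [607. 118.  40.]
marker [580.   3.  10.] [579.   3.  12.]
nip [ 567. -418.   10.] [ 568. -419.    7.]
stat [387.  32.  83.] [387.  32.  81.]
rub [487. 139.  26.] [486. 139.  31.]
jar [351. 176. 119.] [351. 176. 122.]
cup [620. 266. 100.] [627. 272.  72.]
vice [ 355. -387.   50.] [ 355. -387.   50.]
stand [ 349. -149.   16.] [ 349. -149.   20.]
edgeR [ 297. -448.    0.] [ 298. -449.   -5.]
edgeL [294. 345.   0.] [ 315.  582. -859.]
```

View pics/crop1.png

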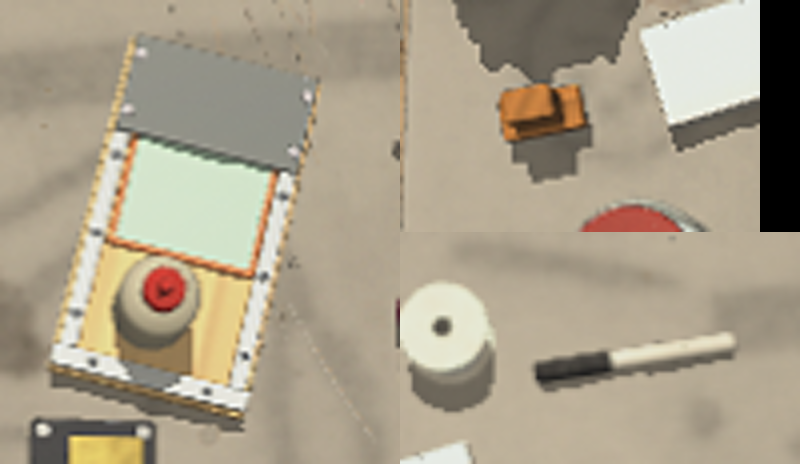

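The crop confirms it. The cream, red-capped bottle stands in the jig between fence and pane, at (371,254). Only one block has the foot and grip shape of the stop block, at (186,266). The pink bottle at (441,258) is the decoy. I'll move over the block first for a close look, on the way to the bottle.

Emit:
play_rows(travel=[[0.0283,0.0213,-0.0067],[0.0283,0.0213,-0.0067],[0.0283,0.0213,-0.0067],[0.0283,0.0213,-0.0067],[0.0283,0.0213,-0.0067],[0.0283,0.0213,-0.0067],[0.0283,0.0213,-0.0067],[0.0283,0.0213,-0.0067],[0.0283,0.0213,-0.0067],[0.0283,0.0213,-0.0067],[0.0283,0.0213,-0.0067],[0.0283,0.0213,-0.0067]], rotation=[[0,0,0],[0,0,0],[0,0,0],[0,0,0],[0,0,0],[0,0,0],[0,0,0],[0,0,0],[0,0,0],[0,0,0],[0,0,0],[0,0,0]], grip=[1,1,1,1,1,1,1,1,1,1,1,1])

```text
clock: 1.2
position: [430.0, 257.9, 312.1]
ee_rot: [0.99, -0.141, 0.0, -0.0]
contact_force: [0.4, 1.1, -0.2]
gripper_width: 85.4
```

```bash
python3 - <<'E'
from h import *
s=arm.read_state();print(s["clock"],s["position"],s["ee_rot"],s["joints"],s["contact_force"])
d=grab("wrist");cv2.imwrite("pics/w1.png",d["image"]);np.save("pics/w1.npy",d,allow_pickle=True)
hsv=cv2.cvtColor(d["image"],cv2.COLOR_BGR2HSV)
p=proj(d,[453,245,40])[0];print(p)
m=cv2.inRange(hsv,(5,120,60),(20,255,255))
n,l,st,c=cv2.connectedComponentsWithStats(m)
for i in range(1,n):
    if st[i,4]>300: print(st[i],c[i])
E
```

```text
1.2 [429.96398824 257.86002391 312.13098276] [ 9.89966066e-01 -1.41305246e-01  6.12298020e-06 -1.25717077e-04] [ 8.64532467e-01  1.21320753e-01 -1.46194742e-01 -1.28753195e-04
 -1.30306185e+00  4.22738373e-01] [ 0.36219016  1.12208634 -0.16433612]
[322.61530213 177.61635355]
[621  24  19  75 355] [632.73239437  63.27323944]
[300 159  39  35 809] [319.47836836 176.53770087]
[266 396  76  25 929] [315.03982777 409.37782562]
[222 415  37  20 386] [239.89378238 423.5388601 ]
```

Emit:
play_rows(travel=[[0.012,0.0354,0.001],[0.012,0.0354,0.001],[0.012,0.0354,0.001],[0.012,0.0354,0.001],[0.012,0.0354,0.001],[0.012,0.0354,0.001],[0.012,0.0354,0.001],[0.012,0.0354,0.001],[0.012,0.0354,0.001],[0.012,0.0354,0.001],[0.012,0.0354,0.001],[0.012,0.0354,0.001]], rotation=[[0,0,0],[0,0,0],[0,0,0],[0,0,0],[0,0,0],[0,0,0],[0,0,0],[0,0,0],[0,0,0],[0,0,0],[0,0,0],[0,0,0]], grip=[1,1,1,1,1,1,1,1,1,1,1,1])

```text
clock: 2.25
position: [448.3, -190.4, 299.8]
ee_rot: [0.99, -0.141, 0.0, -0.0]
contact_force: [1.8, 0.3, 0.5]
gripper_width: 85.6
```

```bash
python3 - <<'E'
from h import *
s=arm.read_state();print(s["clock"],s["position"],s["joints"])
d=grab("wrist");cv2.imwrite("pics/w2.png",d["image"]);np.save("pics/w2.npy",d,allow_pickle=True)
a=np.load("pics/w1.npy",allow_pickle=True).item()["image"]
o=np.zeros((600,640,3),np.uint8);o[:480]=d["image"];o[480:600,:160]=cv2.resize(a[150:210,280:360],None,fx=2,fy=2)
cv2.imwrite("pics/v2.png",o)
E
```

```text
2.25 [ 448.25466021 -190.39195371  299.76264293] [-6.74163213e-02  1.01331756e-01 -1.99832738e-01 -1.31344725e-04
 -1.26926729e+00  1.35442891e+00]
```

View pics/v2.png

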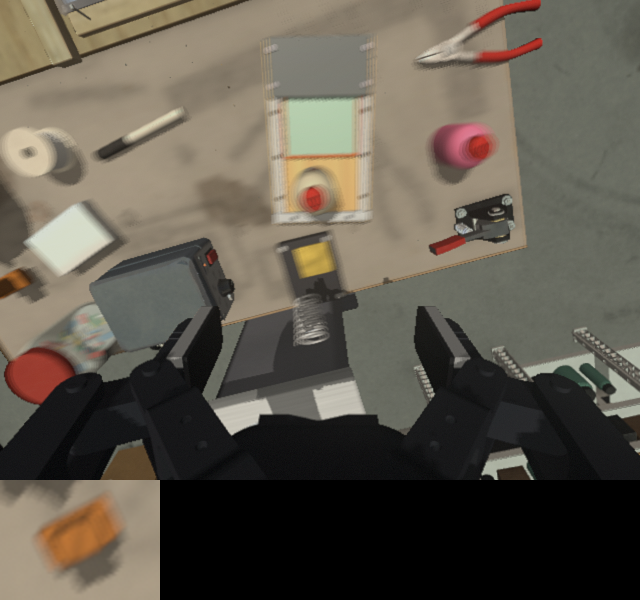

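The wrist view is motion-blurred but clear enough: cover at (318,65), pane at (322,125), cream bottle's cap at (313,197), fence at (320,215). The pink bottle at (465,145) is outside the jig. I'll hold still for a moment and then measure.

Emit:
play_rows(travel=[[0,0,0],[0,0,0],[0,0,0]], rotation=[[0,0,-0.02],[0,0,-0.02],[0,0,-0.02]], grip=[1,1,1])

```text
clock: 2.55
position: [448.6, -188.1, 299.7]
ee_rot: [0.994, -0.11, -0.0, -0.0]
contact_force: [0.8, -0.4, -1.2]
gripper_width: 85.5
```

Emit:
play_rows(travel=[[0,0,0],[0,0,0],[0,0,0]], rotation=[[0,0,0],[0,0,0],[0,0,0]], grip=[1,1,1])

```text
clock: 2.8
position: [448.9, -187.6, 299.9]
ee_rot: [0.994, -0.111, 0.0, -0.0]
contact_force: [0.2, -0.2, -0.9]
gripper_width: 85.6
```

```bash
cat >> h.py <<'E'
def xyz(d):
    v,u=np.mgrid[:480,:640];uv=np.c_[u.ravel(),v.ravel()]
    P=d["C"]+ray(d,uv)*d["depth"].reshape(-1,1);P[d["depth"].ravel()==0]=np.nan
    return P.reshape(480,640,3)
def jigfit(d):
    P=xyz(d);z=P[...,2]
    m=((z>10)&(z<40)&(np.hypot(P[...,0]-514,P[...,1]+209)<150)).astype(np.uint8)
    m=cv2.morphologyEx(m,cv2.MORPH_OPEN,np.ones((3,3)))
    n,l,st,c=cv2.connectedComponentsWithStats(m);i=1+np.argmax(st[1:,4])
    q=P[l==i][:,:2].astype(np.float32)
    return cv2.minAreaRect(q),P,l==i
def blobs(d,lo,hi,amin=30):
    h=cv2.cvtColor(d["image"],cv2.COLOR_BGR2HSV);m=cv2.inRange(h,lo,hi)
    n,l,st,c=cv2.connectedComponentsWithStats(m)
    return [(c[i].round(1),st[i]) for i in range(1,n) if st[i,4]>amin]
def tri(d1,u1,d2,u2):
    a,b=ray(d1,[u1])[0],ray(d2,[u2])[0]
    t=np.linalg.lstsq(np.c_[a,-b],d2["C"]-d1["C"],rcond=None)[0]
    p,q=d1["C"]+a*t[0],d2["C"]+b*t[1];return (p+q)/2,np.linalg.norm(p-q)
E
python3 - <<'E'
from h import *
s=arm.read_state();print(s["clock"],s["position"],s["ee_rot"])
w=grab("wrist");t=grab("top");np.save("pics/w3.npy",w);cv2.imwrite("pics/w3.png",w["image"])
for n,d in(("w",w),("t",t)):
    r,P,m=jigfit(d);print(n,"jig rect",r)
    for g in blobs(d,(0,170,80),(6,255,255)): print(n,"red",g)
    for g in blobs(d,(40,25,120),(80,110,255),300):
        x,y,ww,hh,a=g[1];print(n,"green",g)
E
```

```text
2.8 [ 448.89176826 -187.63206973  299.94609581] [ 9.93850058e-01 -1.10733898e-01  2.53935274e-04 -4.27829631e-05]
w jig rect ((516.24560546875, -208.05471801757812), (121.1683349609375, 210.62142944335938), 74.7922592163086)
w red (array([514.1,  26.2]), array([479,  15,  73,  29, 669], dtype=int32))
w red (array([515. ,  66.5]), array([481,  55,  70,  20, 584], dtype=int32))
w red (array([479.5, 158.4]), array([466, 148,  27,  24, 477], dtype=int32))
w red (array([311.7, 199.6]), array([301, 188,  23,  24, 439], dtype=int32))
w red (array([446.7, 251.3]), array([430, 244,  33,  17, 298], dtype=int32))
w red (array([ 26. , 362.7]), array([   0,  333,   57,   58, 2484], dtype=int32))
w green (array([322.8, 127.3]), array([ 289,   99,   71,   57, 3750], dtype=int32))
t jig rect ((455.9658203125, -191.7753143310547), (118.68466186523438, 84.76939392089844), 74.75883483886719)
t red (array([421. ,  37.4]), array([416,  32,  12,  10,  74], dtype=int32))
t red (array([469.5, 210.5]), array([456, 208,  29,   6,  92], dtype=int32))
t red (array([469.9, 226.9]), array([455, 224,  31,   6,  97], dtype=int32))
t red (array([370.5, 254. ]), array([366, 249,  10,  11,  82], dtype=int32))
t red (array([445.6, 254.4]), array([441, 250,  10,  10,  80], dtype=int32))
t red (array([431.3, 303. ]), array([424, 302,  15,   3,  43], dtype=int32))
```

```bash
python3 - <<'E'
from h import *
w=np.load("pics/w3.npy",allow_pickle=True).item();t=grab("top")
print("cap",tri(w,(311.7,199.6),t,(370.5,254.)),onz(w,[(311.7,199.6)],121),onz(t,[(370.5,254)],121))
P=xyz(w);g=cv2.inRange(cv2.cvtColor(w["image"],cv2.COLOR_BGR2HSV),(40,25,120),(80,110,255))>0
y=-0.2655;R=np.array([[np.cos(y),-np.sin(y)],[np.sin(y),np.cos(y)]]);c=np.array([516.2,-208.05])
def J(X): return (X[...,:2]-c)@R
v,u=np.nonzero(g&(np.hypot(P[...,0]-516,P[...,1]+208)<100));q=J(onz(w,np.c_[u,v],23));print("pane jig",np.percentile(q,[1,50,99],axis=0),"z",np.nanmedian(P[v,u,2]))
# bottle body
m=(np.hypot(P[...,0]-463,P[...,1]+187)<40)&(P[...,2]>50)&(P[...,2]<95);q=P[m];print("bottle body",np.nanpercentile(q,[1,50,99],axis=0))
mc=(np.hypot(P[...,0]-463,P[...,1]+187)<40)&(P[...,2]>108);print("cap top",np.nanmedian(P[mc],axis=0))
print("bottle jig",J(np.array([463.,-187])))
for n,X in(("z board",None),):
    m=np.abs(J(P)-np.array([-75,-30])).max(-1)<8;print(n,np.nanmedian(P[m,2]))
# clear spot heights
m=np.hypot(P[...,0]-510,P[...,1]+45)<75;print("spot max z",np.nanpercentile(P[m,2],[1,50,99]))
E
```

```text
cap (array([ 464.49930024, -184.92289856,  108.18392248]), np.float64(0.18641543402500246)) [[ 466.89196486 -185.81204044  121.        ]] [[ 462.58789958 -183.62280463  121.        ]]
pane jig [[-16.83787466 -40.31942203]
 [ 14.04421434  -0.29330243]
 [ 42.76622005  39.49382535]] z 23.448400956190426
bottle body [[ 442.42906728 -207.24969825   54.2018044 ]
 [ 473.44553976 -188.19547827   89.08196172]
 [ 487.97672061 -161.93130398   94.06764948]]
cap top [ 461.48786572 -185.68675014  384.25578002]
bottle jig [-56.85929485   6.35319523]
z board 19.325416190729868
spot max z [-1.84285859  0.13831053  2.29337774]
```

Emit:
play_rows(travel=[[0.0148,-0.0067,0],[0,0,0],[0,0,0.024],[0,0,0.024],[0,0,0.024],[0,0,0.024],[0,0,0.024],[0,0,0.024],[0,0,0.024],[0,0,0.024],[0,0,0.024],[0,0,0.024]], rotation=[[0,0,0.043],[0,0,0],[0,0,0],[0,0,0],[0,0,0],[0,0,0],[0,0,0],[0,0,0],[0,0,0],[0,0,0],[0,0,0],[0,0,0]], grip=[1,1,1,1,1,1,1,1,1,1,1,1])

```text
clock: 3.95
position: [464.6, -185.3, 58.8]
ee_rot: [0.991, -0.133, 0.0, 0.0]
contact_force: [0.2, 0.8, -1.6]
gripper_width: 85.3
```

Emit:
play_rows(travel=[[0,0,0],[0,0,0],[0,0,0],[0,0,0],[0,0,0],[0,0,0],[0,0,0],[0,0,0],[0,0,0],[0,0,0]], rotation=[[0,0,0],[0,0,0],[0,0,0],[0,0,0],[0,0,0],[0,0,0],[0,0,0],[0,0,0],[0,0,0],[0,0,0]], grip=[0.8,0.7,0.6,0.5,0.4,0.4,0.4,0.4,0.4,0.4])

```text
clock: 4.78
position: [466.0, -185.5, 61.5]
ee_rot: [0.991, -0.133, 0.002, 0.0]
contact_force: [-1.2, 1.4, 6.7]
gripper_width: 46.6
```

Emit:
play_rows(travel=[[0,0,-0.008],[0,0,-0.016],[0,0,-0.02],[0,0,-0.02],[0,0,-0.01],[0,0,-0.006],[0.001,-0.015,0],[0.001,-0.025,0],[0.001,-0.03,0],[0.001,-0.03,0],[0.001,-0.028,0],[0.001,-0.0186,0]], rotation=[[0,0,0],[0,0,0],[0,0,0],[0,0,0],[0,0,0],[0,0,0],[0,0,0],[0,0,0],[0,0,0],[0,0,0],[0,0,0],[0,0,0]], grip=[0.4,0.4,0.4,0.4,0.4,0.4,0.4,0.4,0.4,0.4,0.4,0.4])

```text
clock: 5.78
position: [508.9, -43.6, 139.3]
ee_rot: [0.991, -0.132, -0.001, -0.0]
contact_force: [-0.0, 0.7, -0.5]
gripper_width: 46.7
```

Emit:
play_rows(travel=[[0,0,0],[0,0,0.016],[0,0,0.02],[0,0,0.02],[0,0,0.016],[0,0,0.01],[0,0,0.004],[0,0,0],[0,0,0]], rotation=[[0,0,0],[0,0,0],[0,0,0],[0,0,0],[0,0,0],[0,0,0],[0,0,0],[0,0,0],[0,0,0]], grip=[0.4,0.4,0.4,0.4,0.4,0.4,0.4,0.4,0.4])

```text
clock: 6.53
position: [509.4, -45.7, 54.1]
ee_rot: [0.991, -0.133, 0.0, 0.0]
contact_force: [-0.6, -0.3, -1.5]
gripper_width: 46.8
```

```bash
python3 - <<'E'
from h import *
s=arm.read_state();print(s["clock"],s["position"],s["contact_force"],s["gripper_width"])
d=grab("scene");a=cv2.resize(d["image"][190:330,290:450],None,fx=4,fy=4)
cv2.imwrite("pics/s4.png",a)
E
```

```text
6.5333 [509.42486734 -45.73314403  54.14876181] [-0.55321158 -0.30049498 -1.53210789] 46.76017233799067
```

View pics/s4.png

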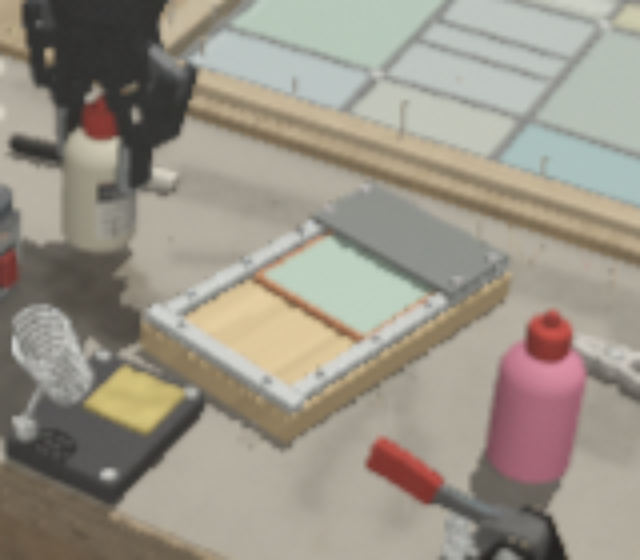

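The bottle is upright in the gripper about 10 mm above bare bench, at (95,190) in the crop, and the jig is clear. I'll lower it slowly.

Emit:
play_rows(travel=[[0,0,0.004],[0,0,0.003],[0,0,0.002],[0,0,0.001],[0,0,0],[0,0,0]], rotation=[[0,0,0],[0,0,0],[0,0,0],[0,0,0],[0,0,0],[0,0,0]], grip=[0.4,0.4,0.4,0.4,0.4,0.4])

```text
clock: 7.08
position: [509.1, -45.5, 43.7]
ee_rot: [0.991, -0.133, 0.0, -0.0]
contact_force: [-0.6, 0.8, -1.5]
gripper_width: 46.7
```

Emit:
play_rows(travel=[[0,0,0.001],[0,0,0],[0,0,0]], rotation=[[0,0,0],[0,0,0],[0,0,0]], grip=[0.4,0.4,0.4])

```text
clock: 7.33
position: [509.3, -45.5, 43.5]
ee_rot: [0.991, -0.133, 0.0, 0.0]
contact_force: [-1.6, 1.5, 5.8]
gripper_width: 46.7
```

Emit:
play_rows(travel=[[0,0,0],[0,0,0],[0,0,0],[0,0,0],[0,0,0],[0,0,0],[0,0,0],[0,0,-0.01],[0,0,-0.025],[0,0,-0.035],[0,0,-0.035],[0,0,-0.035]], rotation=[[0,0,0],[0,0,0],[0,0,0],[0,0,0],[0,0,0],[0,0,0],[0,0,0],[0,0,0],[0,0,0],[0,0,0],[0,0,0],[0,0,0]], grip=[0.6,0.7,0.8,0.9,1,1,1,1,1,1,1,1])

```text
clock: 8.33
position: [508.7, -45.7, 185.0]
ee_rot: [0.991, -0.133, 0.0, 0.0]
contact_force: [1.2, 0.1, -0.3]
gripper_width: 85.4
```

```bash
python3 - <<'E'
from h import *
s=arm.read_state();print(s["position"],s["ee_rot"],s["contact_force"])
w=grab("wrist");P=xyz(w)
m=(np.hypot(P[...,0]-509,P[...,1]+45)<45)&(P[...,2]>60)&(P[...,2]<110);print("bottle",np.nanpercentile(P[m],[1,50,99],axis=0))
t=grab("top");P=xyz(t);m=(np.hypot(P[...,0]-509,P[...,1]+45)<45)&(P[...,2]>60)&(P[...,2]<130);print("bottle",np.nanpercentile(P[m],[1,50,99],axis=0))
R=Ro.from_quat(s["ee_rot"]).as_matrix()
print(R.T@(np.array([530.7,-212,80])-s["position"]))
E
```

```text
[508.68672934 -45.66663783 185.04630789] [ 9.91123731e-01 -1.32942596e-01  1.16590667e-04  4.96661127e-05] [ 1.17097712  0.12120143 -0.32358135]
bottle [[490.09662232 -67.13142347  61.89403043]
 [514.2137936  -47.08614667  73.72491749]
 [530.2978106  -23.24780049 103.77798918]]
bottle [[485.560241   -69.33847789  60.79022466]
 [503.24238227 -46.28649878  74.91935121]
 [525.19354501 -24.96249954 105.48115532]]
[ 65.04250997 154.64576263 105.07263324]
```

Emit:
play_rows(travel=[[0.0108,0.0258,0],[0.0108,0.0258,0],[0.0108,0.0258,0],[0.0108,0.0258,0],[0.0108,0.0258,0],[0.0108,0.0258,0],[0,0,0.025],[0,0,0.03],[0,0,0.03],[0,0,0.025],[0,0,0.015],[0,0,0.005]], rotation=[[0,0,0],[0,0,0],[0,0,0],[0,0,0],[0,0,0],[0,0,0],[0,0,0],[0,0,0],[0,0,0],[0,0,0],[0,0,0],[0,0,0]], grip=[0.8,0.7,0.6,0.5,0.5,0.5,0.5,0.5,0.5,0.5,0.5,0.5])

```text
clock: 9.43
position: [528.6, -211.7, 49.9]
ee_rot: [0.991, -0.133, -0.003, -0.0]
contact_force: [0.0, -0.6, -0.2]
gripper_width: 42.9
```

Emit:
play_rows(travel=[[0,0,0.01],[0,0,0.008],[0,0,0.006],[0,0,0.002],[0,0,0],[0,0,0]], rotation=[[0,0,0],[0,0,0],[0,0,0],[0,0,0],[0,0,0],[0,0,0]], grip=[0.5,0.5,0.5,0.5,0.5,0.5])

```text
clock: 9.93
position: [531.2, -212.0, 27.2]
ee_rot: [0.991, -0.133, 0.001, 0.0]
contact_force: [-0.1, 0.8, -0.5]
gripper_width: 42.5
```

Emit:
play_rows(travel=[[0,0,0.002],[0,0,0.001],[0,0,0],[0,0,0]], rotation=[[0,0,0],[0,0,0],[0,0,0],[0,0,0]], grip=[0.5,0.5,0.5,0.5])

```text
clock: 10.27
position: [530.8, -212.0, 23.9]
ee_rot: [0.991, -0.133, 0.0, 0.0]
contact_force: [1.2, -0.5, -0.4]
gripper_width: 43.0
```

Emit:
play_rows(travel=[[0,0,0.002],[0,0,0],[0,0,0]], rotation=[[0,0,0],[0,0,0],[0,0,0]], grip=[0.5,0.5,0.5])

```text
clock: 10.52
position: [530.7, -211.9, 21.6]
ee_rot: [0.991, -0.133, -0.0, -0.0]
contact_force: [-0.1, -0.0, -0.0]
gripper_width: 42.4
```

Emit:
play_rows(travel=[[0,0,0.001],[0,0,0],[0,0,0]], rotation=[[0,0,0],[0,0,0],[0,0,0]], grip=[0.5,0.5,0.5])

```text
clock: 10.77
position: [531.0, -212.1, 21.2]
ee_rot: [0.991, -0.133, 0.0, 0.0]
contact_force: [-1.5, 0.1, 4.5]
gripper_width: 42.7
```

Emit:
play_rows(travel=[[0,0,0.001],[0,0,0],[0,0,0]], rotation=[[0,0,0],[0,0,0],[0,0,0]], grip=[0.5,0.5,0.5])

```text
clock: 11.02
position: [531.3, -212.2, 21.2]
ee_rot: [0.991, -0.133, 0.001, 0.0]
contact_force: [-2.0, 1.0, 8.6]
gripper_width: 42.6
```

Emit:
play_rows(travel=[[-0.002,0,0],[-0.003,0,0],[-0.004,0,0],[-0.004,0,0],[-0.004,0,0],[-0.003,0,0],[0,0,0]], rotation=[[0,0,0],[0,0,0],[0,0,0],[0,0,0],[0,0,0],[0,0,0],[0,0,0]], grip=[0.5,0.5,0.5,0.5,0.5,0.5,0.5])

```text
clock: 11.6
position: [513.4, -206.9, 21.2]
ee_rot: [0.991, -0.132, 0.002, 0.0]
contact_force: [1.6, 0.8, 6.7]
gripper_width: 42.7
```

```bash
cat >> h.py <<'E'
JY=-0.2655;JR=np.array([[np.cos(JY),-np.sin(JY)],[np.sin(JY),np.cos(JY)]]);JC=np.array([516.2,-208.05])
def J(X): return (np.asarray(X)[...,:2]-JC)@JR
def W(p): return JC+JR@np.array(p,float)
def pane(d):
    P=xyz(d);g=cv2.inRange(cv2.cvtColor(d["image"],cv2.COLOR_BGR2HSV),(40,25,80),(85,130,255))>0
    v,u=np.nonzero(g&(np.hypot(P[...,0]-500,P[...,1]+205)<110));q=J(onz(d,np.c_[u,v],23))
    return np.percentile(q,[1,99],axis=0).round(1).tolist(),len(q)
E
python3 - <<'E'
from h import *
s=arm.read_state();print(s["position"],s["contact_force"],J(s["position"]))
for n in("wrist","scene"):print(n,pane(grab(n)))
E
```

```text
[ 513.3557931  -206.93084987   21.22138868] [1.57099619 0.80908785 6.65310297] [-3.03820574  0.33364019]
wrist ([[-35.2, -40.4], [42.9, 40.3]], 22310)
scene ([[-33.3, -37.3], [231.9, 250.1]], 206)
```

The pane follows the pads: its front edge moved from -17 to -35 in jig x. About 51 mm is left.

Emit:
play_rows(travel=[[-0.003,0,0],[-0.005,0,0],[-0.005,0,0],[-0.005,0,0],[-0.005,0,0],[-0.005,0,0],[-0.005,0,0],[-0.005,0,0],[-0.004,0,0],[-0.003,0,0],[-0.001,0,0],[0,0,0]], rotation=[[0,0,0],[0,0,0],[0,0,0],[0,0,0],[0,0,0],[0,0,0],[0,0,0],[0,0,0],[0,0,0],[0,0,0],[0,0,0],[0,0,0]], grip=[0.5,0.5,0.5,0.5,0.5,0.5,0.5,0.5,0.5,0.5,0.5,0.5])

```text
clock: 12.7
position: [469.5, -194.9, 21.2]
ee_rot: [0.991, -0.132, 0.003, 0.0]
contact_force: [0.7, -0.1, 6.7]
gripper_width: 42.5
```

Emit:
play_rows(travel=[[-0.002,0,0],[-0.001,0,0],[0,0,0],[0,0,0]], rotation=[[0,0,0],[0,0,0],[0,0,0],[0,0,0]], grip=[0.5,0.5,0.5,0.5])

```text
clock: 13.03
position: [466.9, -194.1, 21.2]
ee_rot: [0.991, -0.132, 0.003, 0.0]
contact_force: [0.3, 0.3, 7.0]
gripper_width: 42.5
```

```bash
python3 - <<'E'
from h import *
s=arm.read_state();print(s["position"],s["contact_force"],J(s["position"]))
print(pane(grab("wrist")))
E
```

```text
[ 466.91497578 -194.13998738   21.20640075] [0.26024488 0.2991751  7.02026332] [-51.20802022   0.49064029]
([[-83.4, -40.2], [-2.7, 40.5]], 23385)
```

Emit:
play_rows(travel=[[-0.001,0,0],[-0.001,0,0],[0,0,0],[0,0,0]], rotation=[[0,0,0],[0,0,0],[0,0,0],[0,0,0]], grip=[0.5,0.5,0.5,0.5])

```text
clock: 13.42
position: [465.3, -193.6, 21.2]
ee_rot: [0.991, -0.132, 0.003, 0.0]
contact_force: [2.3, -1.3, 6.8]
gripper_width: 42.5
```

Emit:
play_rows(travel=[[-0.001,0,0],[-0.001,0,0],[0,0,0],[0,0,0]], rotation=[[0,0,0],[0,0,0],[0,0,0],[0,0,0]], grip=[0.5,0.5,0.5,0.5])

```text
clock: 13.75
position: [463.7, -193.1, 21.2]
ee_rot: [0.991, -0.132, 0.004, 0.0]
contact_force: [1.6, -0.9, 5.2]
gripper_width: 42.5
```

```bash
python3 - <<'E'
from h import *
s=arm.read_state();print(s["position"],s["contact_force"],J(s["position"]))
print(pane(grab("wrist")))
E
```

```text
[ 463.65818638 -193.13636762   21.2028416 ] [ 1.64622384 -0.93477701  5.2436081 ] [-54.61403795   0.60453987]
([[-85.0, -40.4], [-4.3, 40.4]], 23876)
```

Emit:
play_rows(travel=[[-0.001,0,0.0005],[-0.001,0,0],[-0.001,0,0],[0,0,0]], rotation=[[0,0,0],[0,0,0],[0,0,0],[0,0,0]], grip=[0.5,0.5,0.5,0.5])

```text
clock: 14.13
position: [461.8, -192.5, 21.2]
ee_rot: [0.991, -0.132, 0.005, 0.0]
contact_force: [2.7, -1.6, 7.4]
gripper_width: 42.9
```

```bash
python3 - <<'E'
from h import *
s=arm.read_state();print(s["position"],s["contact_force"],J(s["position"]))
print(pane(grab("wrist")))
E
```

```text
[ 461.76779043 -192.50404231   21.17603361] [ 2.67480868 -1.55435482  7.40656381] [-56.60411408   0.71868504]
([[-85.1, -40.4], [-4.2, 40.4]], 24513)
```

Emit:
play_rows(travel=[[0,0,-0.001],[0,0,-0.002],[0,0,-0.005],[0,0,-0.012],[0,0,-0.02],[0,0,-0.02],[0,0,-0.02],[0,0,-0.02],[0,0,-0.01],[0,0,0],[0,0,0],[0,0,0]], rotation=[[0,0,0],[0,0,0],[0,0,0],[0,0,0],[0,0,0],[0,0,0],[0,0,0],[0,0,0],[0,0,0],[0,0,0],[0,0,0],[0,0,0]], grip=[0.5,0.5,0.5,0.5,0.5,0.5,0.5,0.5,0.5,0.5,0.5,0.5])

```text
clock: 15.18
position: [456.4, -191.7, 128.2]
ee_rot: [0.991, -0.133, -0.001, -0.0]
contact_force: [-1.4, 0.2, 0.6]
gripper_width: 42.8
```

```bash
python3 - <<'E'
from h import *
s=arm.read_state();print(s["clock"],s["position"],s["ee_rot"],s["contact_force"])
w=grab("wrist");np.save("pics/w5.npy",w);print(pane(w))
p=proj(w,np.r_[W([15,0]),18])[0];print(p)
x,y=[int(v) for v in p]
cv2.imwrite("pics/w5c.png",cv2.resize(w["image"][max(0,y-100):y+140,max(0,x-160):x+160],(800,600),interpolation=cv2.INTER_CUBIC));print(max(0,x-160),max(0,y-100))
E
```

```text
15.1833 [ 456.35316744 -191.68664633  128.17366898] [ 9.91081974e-01 -1.33247893e-01 -1.21910879e-03 -1.81604566e-04] [-1.43292591  0.21433653  0.56674593]
([[-85.0, -40.3], [-4.5, 40.3]], 11417)
[317.39496547 135.52320044]
157 35
```

View pics/w5c.png

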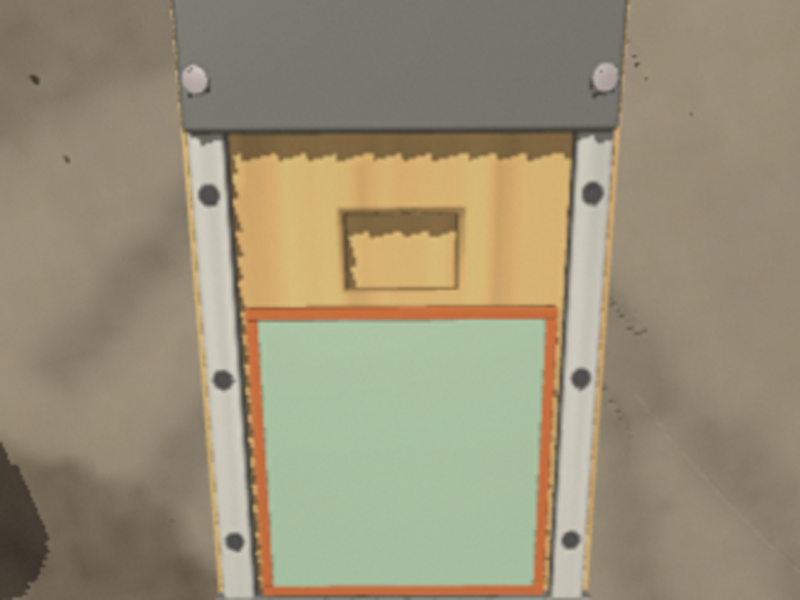

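The pane's front edge meets the fence and the socket is now exposed. Its rim spans crop (341,209) to (461,290), and the pane's rear foil edge is at y=310. I'll measure it.

```bash
python3 - <<'E'
from h import *
w=np.load("pics/w5.npy",allow_pickle=True).item()
def px(c): return np.array(c,float)/2.5+np.array([157,35])-0.3
o=J(onz(w,px([(339,208),(463,207),(460,291),(344,291)]),18));print("rim",o.round(1),o.mean(0))
i=J(onz(w,px([(345,212),(458,212),(457,288),(347,288)]),18));print("inner",i.round(1),i.mean(0))
print("cover front",J(onz(w,px([(190,129),(400,130),(612,129)]),31)).round(1))
print("guides inner",J(onz(w,px([(227,140),(572,140),(254,560),(552,560)]),26)).round(1))
print("pane rear",J(onz(w,px([(246,309),(555,308)]),23)).round(1),"front",J(onz(w,px([(264,593),(545,593)]),23)).round(1))
print("wood",W(o.mean(0)))
P=xyz(w);print("board z",np.nanmedian(P[(np.abs(J(P)-[35,0])<[4,30]).all(-1),2]))
s=arm.read_state();R=Ro.from_quat(s["ee_rot"]).as_matrix();print(R[:,0])
d=np.array([440,238,260])-s["position"];print(R.T@d)
E
```

```text
rim [[ 26.9  17.7]
 [ 27.1 -17.3]
 [  4.2 -16.9]
 [  4.2  16.8]] [15.58497516  0.06685873]
inner [[ 25.8  16. ]
 [ 25.8 -15.9]
 [  5.  -16. ]
 [  5.1  15.9]] [ 1.54112998e+01 -4.91175894e-03]
cover front [[ 45.7  55. ]
 [ 45.5   0.4]
 [ 45.6 -54.8]]
guides inner [[ 43.6  46.5]
 [ 43.5 -45.5]
 [-76.6  46.4]
 [-76.7 -46.8]]
pane rear [[ -0.4  44.7]
 [ -0.3 -44. ]] front [[-89.1  44.4]
 [-89.2 -45.8]]
wood [ 531.25644303 -212.07485331]
board z 18.382828324158794
[ 0.9645338  -0.26394429 -0.00281953]
[-129.61537973 -410.13887611 -131.73492297]
```

Emit:
play_rows(travel=[[0,0,-0.027],[0,0,-0.027],[0,0,-0.027]], rotation=[[0,0,0],[0,0,0],[0,0,0]], grip=[0.7,0.9,1])

```text
clock: 15.48
position: [456.5, -191.8, 209.5]
ee_rot: [0.991, -0.133, -0.002, 0.0]
contact_force: [0.7, -0.1, -0.7]
gripper_width: 77.0
```

Emit:
play_rows(travel=[[-0.0161,-0.0351,0],[-0.0161,-0.0351,0],[-0.0161,-0.0351,0],[-0.0161,-0.0351,0],[-0.0161,-0.0351,0],[-0.0161,-0.0351,0],[-0.0161,-0.0351,0],[-0.0161,-0.0351,0],[-0.0161,-0.0351,0],[-0.0161,-0.0351,0],[-0.0161,-0.0351,0],[-0.0161,-0.0351,0]], rotation=[[0,0,0],[0,0,0],[0,0,0],[0,0,0],[0,0,0],[0,0,0],[0,0,0],[0,0,0],[0,0,0],[0,0,0],[0,0,0],[0,0,0]], grip=[1,1,1,1,1,1,1,1,1,1,1,1])

```text
clock: 16.48
position: [380.9, 266.7, 209.1]
ee_rot: [0.991, -0.133, -0.001, 0.001]
contact_force: [0.8, 0.1, 0.2]
gripper_width: 85.6
```

Emit:
play_rows(travel=[[0,0,0.01],[0,0,0.015],[0,0,0.01],[0,0,0],[0,0,0],[0,0,0],[0,0,0]], rotation=[[0,0,0],[0,0,0],[0,0,0],[0,0,0],[0,0,0],[0,0,0],[0,0,0]], grip=[1,1,1,1,1,1,1])

```text
clock: 17.07
position: [382.5, 265.5, 175.7]
ee_rot: [0.991, -0.133, 0.0, -0.0]
contact_force: [-0.8, -0.0, -0.0]
gripper_width: 85.5
```

```bash
python3 - <<'E'
from h import *
s=arm.read_state();print(s["clock"],s["position"],s["ee_rot"],s["contact_force"])
w=grab("wrist");np.save("pics/w6.npy",w)
p=proj(w,[453,243,40])[0];print(p)
x,y=[int(v) for v in p];x0,y0=max(0,x-100),max(0,y-75)
cv2.imwrite("pics/w6c.png",cv2.resize(w["image"][y0:y0+150,x0:x0+200],(800,600),interpolation=cv2.INTER_CUBIC));print(x0,y0)
P=xyz(w);near=np.hypot(P[...,0]-453,P[...,1]-243)<50
top=near&(P[...,2]>58)&(P[...,2]<75);foot=near&(P[...,2]>15)&(P[...,2]<36)
for m in(top,near&(P[...,2]>15)&(P[...,2]<75)):
    print(cv2.minAreaRect(P[m][:,:2].astype(np.float32)),np.nanmedian(P[m,2]),m.sum())
E
```

```text
17.0667 [382.50981539 265.47844383 175.73765795] [ 9.91098013e-01 -1.33133280e-01  3.10488845e-04 -4.02833979e-04] [-0.81569401 -0.04443031 -0.01059729]
[321.56028611 139.57208351]
221 64
((451.2221374511719, 253.599365234375), (19.653770446777344, 29.776330947875977), 10.833221435546875) 66.12634583224448 1135
((451.22418212890625, 253.35760498046875), (25.771060943603516, 50.716636657714844), 10.742276191711426) 65.17261127352373 1898
```

View pics/w6c.png

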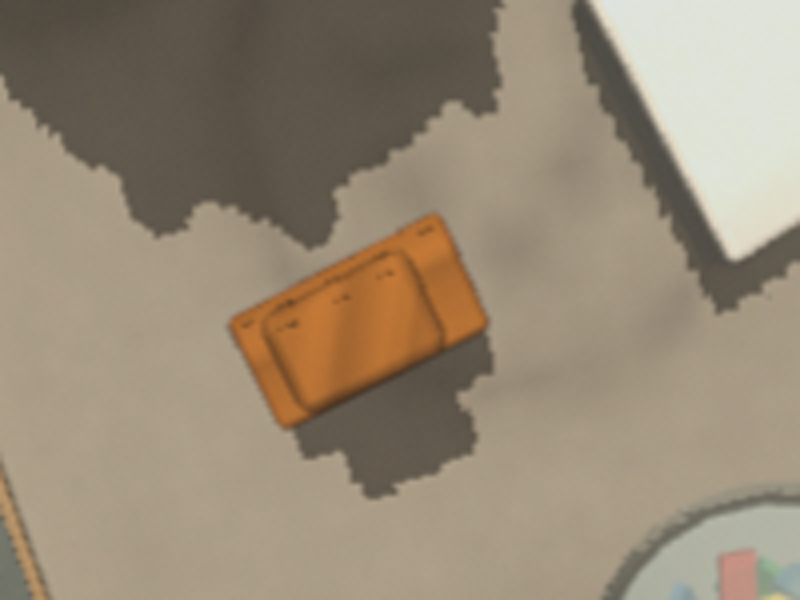

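The block (crop centre (360,320)) measures 66 mm high with the expected 26×50 foot and 20×30 grip. It is at (451.2, 253.5), yaw +10.8°. I'll align and descend.

Emit:
play_rows(travel=[[0.0231,-0.0022,0],[0.0231,-0.0022,0],[0.0231,-0.0021,0],[0,0,0],[0,0,0],[0,0,0],[0,0,0],[0,0,0.02],[0,0,0.025],[0,0,0.02],[0,0,0.01],[0,0,0]], rotation=[[0,0,0],[0,0,0],[0,0,0],[0,0,-0.1135],[0,0,-0.1135],[0,0,-0.1135],[0,0,-0.1135],[0,0,0],[0,0,0],[0,0,0],[0,0,0],[0,0,0]], grip=[1,1,1,1,1,1,1,1,1,1,1,1])

```text
clock: 18.12
position: [449.8, 252.3, 98.5]
ee_rot: [0.996, 0.093, -0.002, 0.001]
contact_force: [-0.3, -0.1, -0.9]
gripper_width: 85.3
```

Emit:
play_rows(travel=[[0,0,0],[0,0,0]], rotation=[[0,0,0],[0,0,0]], grip=[1,1])

```text
clock: 18.28
position: [451.6, 254.1, 101.6]
ee_rot: [0.996, 0.094, 0.001, -0.001]
contact_force: [0.5, -0.3, 0.7]
gripper_width: 85.2
```

```bash
python3 - <<'E'
from h import *
s=arm.read_state();R=Ro.from_quat(s["ee_rot"]).as_matrix();print(s["clock"],s["position"],s["joints"],R[:,0])
print(R.T@(np.array([451.2,253.5,29])-s["position"]),np.arctan2(R[1,0],R[0,0]))
E
```

```text
18.2833 [451.63560218 254.09414956 101.60586094] [ 8.26236472e-01  3.41537481e-01 -4.28504706e-01  6.57781840e-04
 -7.97978147e-01  9.31720560e-01] [0.98244828 0.18651833 0.0025097 ]
[-0.72099566  0.59516642 72.60357945] 0.18761768398672785
```

Emit:
play_rows(travel=[[0,0,0.015],[0,0,0.02],[0,0,0.018],[0,0,0.01],[0,0,0.006],[0,0,0.003],[0,0,0],[0,0,0]], rotation=[[0,0,0],[0,0,0],[0,0,0],[0,0,0],[0,0,0],[0,0,0],[0,0,0],[0,0,0]], grip=[1,1,1,1,1,1,1,1])

```text
clock: 18.95
position: [451.2, 253.9, 29.0]
ee_rot: [0.996, 0.094, 0.001, -0.0]
contact_force: [-0.2, 0.2, 0.1]
gripper_width: 85.2
```

Emit:
play_rows(travel=[[0,0,0],[0,0,0],[0,0,0],[0,0,0],[0,0,0],[0,0,0],[0,0,0],[0,0,0],[0,0,0],[0,0,0]], rotation=[[0,0,0],[0,0,0],[0,0,0],[0,0,0],[0,0,0],[0,0,0],[0,0,0],[0,0,0],[0,0,0],[0,0,0]], grip=[0.8,0.6,0.5,0.4,0.3,0.2,0.2,0.2,0.2,0.2])

```text
clock: 19.78
position: [451.0, 253.5, 28.6]
ee_rot: [0.996, 0.094, 0.0, -0.0]
contact_force: [0.1, -0.7, 5.3]
gripper_width: 29.3
```

```bash
python3 - <<'E'
from h import *
s=arm.read_state();R=Ro.from_quat(s["ee_rot"]).as_matrix();print(s["clock"],s["position"],s["contact_force"],s["gripper_width"])
print(R.T@(np.array([451.2,253.5,29])-s["position"]),np.arctan2(R[1,0],R[0,0]))
E
```

```text
19.7833 [450.95573843 253.54509754  28.58414847] [ 0.12924148 -0.68542875  5.26601542] 29.288088223466406
[ 0.23185447  0.08972112 -0.4157206 ] 0.18746046030049407
```

Emit:
play_rows(travel=[[0,0,-0.006],[0,0,-0.012],[0,0,-0.02],[0,0,-0.025],[0,0,-0.028],[0,0,-0.028],[0,0,-0.025],[0,0,-0.016],[0,0,-0.01]], rotation=[[0,0,0],[0,0,0],[0,0,0],[0,0,0],[0,0,0],[0,0,0],[0,0,0],[0,0,0],[0,0,0]], grip=[0.2,0.2,0.2,0.2,0.2,0.2,0.2,0.2,0.2])

```text
clock: 20.53
position: [450.9, 253.6, 200.2]
ee_rot: [0.996, 0.093, 0.001, -0.001]
contact_force: [0.0, -0.2, 0.1]
gripper_width: 29.7
```

Emit:
play_rows(travel=[[-0.0007,0.02,0],[-0.0007,0.035,0],[-0.0007,0.0415,0],[-0.0007,0.0415,0],[-0.0007,0.0415,0],[-0.0007,0.0415,0],[-0.0007,0.0415,0],[-0.0007,0.0415,0],[-0.0007,0.0415,0],[-0.0007,0.0415,0],[-0.0007,0.0415,0],[-0.0007,0.03,0]], rotation=[[0,0,0],[0,0,0],[0,0,0],[0,0,0],[0,0,0],[0,0,0],[0,0,0],[0,0,0],[0,0,0],[0,0,0],[0,0,0],[0,0,0]], grip=[0.2,0.2,0.2,0.2,0.2,0.2,0.2,0.2,0.2,0.2,0.2,0.2])

```text
clock: 21.53
position: [527.0, -201.6, 196.9]
ee_rot: [0.996, 0.092, -0.001, -0.0]
contact_force: [-0.2, 0.9, -0.4]
gripper_width: 29.0
```

Emit:
play_rows(travel=[[0,0.0138,0],[0,0,0],[0,0,0],[0,0,0],[0,0,0],[0,0,0],[0,0,0]], rotation=[[0,0,0],[0,0,0.1133],[0,0,0.1133],[0,0,0.1133],[0,0,0.1133],[0,0,0],[0,0,0]], grip=[0.2,0.2,0.2,0.2,0.2,0.2,0.2])

```text
clock: 22.12
position: [529.9, -211.7, 197.5]
ee_rot: [0.991, -0.131, -0.001, -0.0]
contact_force: [0.1, 0.1, -1.0]
gripper_width: 29.5
```

```bash
python3 - <<'E'
from h import *
s=arm.read_state();R=Ro.from_quat(s["ee_rot"]).as_matrix();print(s["clock"],s["position"],s["joints"],s["gripper_width"])
off=np.array([0.23,0.09])
T=np.r_[W([15.5,0]),70];e=R.T@(T-s["position"]);e[:2]-=off;print(e,np.arctan2(R[1,0],R[0,0]))
E
```

```text
22.1167 [ 529.87857254 -211.67764063  197.4633604 ] [-9.64515576e-02  3.20211505e-01 -1.77975907e-01 -5.14193813e-04
 -1.07429618e+00  1.40472661e+00] 29.506666919232234
[1.34022303e+00 2.35274722e-02 1.27460806e+02] -0.26276644468042104
```

Emit:
play_rows(travel=[[0.0013,0,0.015],[0,0,0.025],[0,0,0.03],[0,0,0.03],[0,0,0.02],[0,0,0.012],[0,0,0.004],[0,0,0.001],[0,0,0],[0,0,0],[0,0,0]], rotation=[[0,0,0.0027],[0,0,0],[0,0,0],[0,0,0],[0,0,0],[0,0,0],[0,0,0],[0,0,0],[0,0,0],[0,0,0],[0,0,0]], grip=[0.2,0.2,0.2,0.2,0.2,0.2,0.2,0.2,0.2,0.2,0.2])

```text
clock: 23.03
position: [532.4, -212.7, 62.5]
ee_rot: [0.991, -0.134, 0.001, 0.0]
contact_force: [0.6, -0.2, -1.9]
gripper_width: 29.1
```

```bash
python3 - <<'E'
from h import *
off=np.array([0.23,0.09])
for k in range(4):
    s=arm.read_state();w=grab("wrist")
    R=Ro.from_quat(s["ee_rot"]).as_matrix()
    T=np.r_[W([15.5,0]),46.6];e=R.T@(T-s["position"]);e[:2]-=off;print(s["position"],e.round(2),np.arctan2(R[1,0],R[0,0]))
np.save("pics/w7.npy",w)
p=proj(w,np.r_[W([20,0]),40])[0];print(p);x,y=[int(v) for v in p]
x0,y0=max(0,x-160),max(0,y-120);print(x0,y0)
cv2.imwrite("pics/w7c.png",cv2.resize(w["image"][y0:y0+240,x0:x0+320],(800,600),interpolation=cv2.INTER_CUBIC))
E
```

```text
[ 532.41241314 -212.68310953   62.45766692] [-1.63 -0.3  15.85] -0.2680546176490668
[ 532.29073021 -212.65599664   62.3716524 ] [-1.5  -0.3  15.77] -0.26813161216447334
[ 532.12972852 -212.6756823    62.20516848] [-1.35 -0.37 15.6 ] -0.26840200674562636
[ 532.01980952 -212.67770817   62.06734708] [-1.24 -0.4  15.47] -0.2684889825372984
[316.56222625 281.94183886]
156 161
```

View pics/w7c.png

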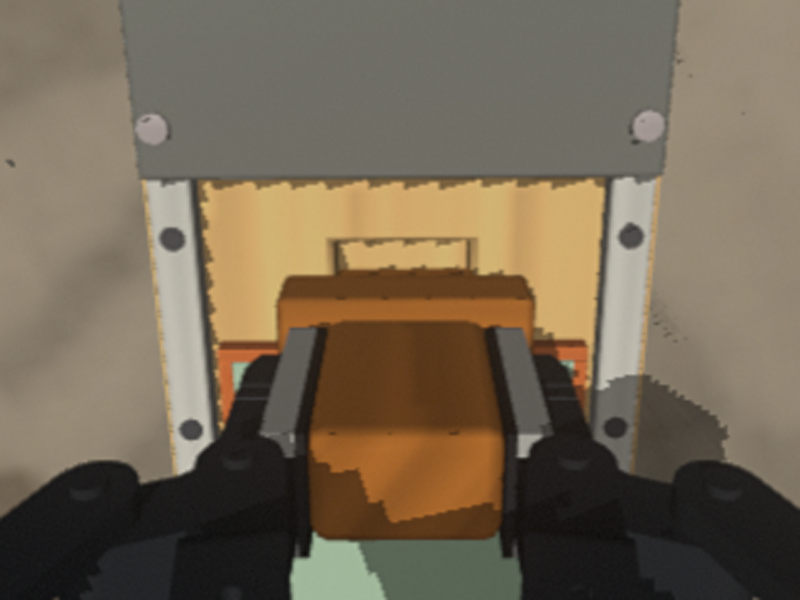

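Emit:
play_rows(travel=[[0,0,0],[0,0,0],[0,0,0]], rotation=[[0,0,0],[0,0,0],[0,0,0]], grip=[0.2,0.2,0.2])

```text
clock: 23.48
position: [531.6, -212.6, 61.3]
ee_rot: [0.991, -0.134, 0.0, 0.0]
contact_force: [-0.0, 0.1, -0.8]
gripper_width: 29.3
```

```bash
python3 - <<'E'
from h import *
w=np.load("pics/w7.npy",allow_pickle=True).item()
def px(c): return np.array(c,float)/2.5+np.array([156,161])-0.3
for c,z in (([(281,298),(406,298),(533,298)],59),([(283,276),(406,276),(528,276)],45),([(331,239),(477,239)],18),([(140,179),(662,179)],31),([(193,182),(609,182)],26)):
    print(z,J(onz(w,px(c),z)).round(1).tolist())
off=np.array([0.23,0.09])
for k in range(2):
    s=arm.read_state();R=Ro.from_quat(s["ee_rot"]).as_matrix()
    T=np.r_[W([15.5,0]),46.6];e=R.T@(T-s["position"]);e[:2]-=off;print(s["position"],e.round(2),np.arctan2(R[1,0],R[0,0]),R[:,2],J(s["position"]))
    grab("wrist")
E
```

```text
59 [[30.0, 22.9], [30.0, -0.9], [29.9, -25.0]]
45 [[28.6, 24.6], [28.5, -0.9], [28.4, -26.1]]
18 [[26.4, 17.0], [26.4, -17.7]]
31 [[45.3, 56.6], [45.1, -56.2]]
26 [[43.1, 46.6], [42.9, -46.1]]
[ 531.5942388  -212.6342884    61.26913649] [-0.79 -0.47 14.67] -0.26863830578404047 [ 8.01149104e-05 -2.22319797e-05 -9.99999997e-01] [16.05772622 -0.38433973]
[ 531.58717469 -212.64045353   61.23559316] [-0.78 -0.48 14.64] -0.26870264452054815 [ 3.59416451e-05  2.48511333e-06 -9.99999999e-01] [16.05252731 -0.3921424 ]
```

Emit:
play_rows(travel=[[-0.0007,-0.0005,0.004],[0,0,0.004],[0,0,0.003],[0,0,0.002],[0,0,0.001],[0,0,0],[0,0,0],[0,0,0]], rotation=[[0,0,-0.003],[0,0,0],[0,0,0],[0,0,0],[0,0,0],[0,0,0],[0,0,0],[0,0,0]], grip=[0.2,0.2,0.2,0.2,0.2,0.2,0.2,0.2])

```text
clock: 24.25
position: [531.2, -212.0, 47.3]
ee_rot: [0.991, -0.132, 0.0, 0.0]
contact_force: [0.2, -0.9, -0.7]
gripper_width: 29.0
```

Emit:
play_rows(travel=[[0,0,0.001],[0,0,0.001],[0,0,0],[0,0,0],[0,0,0]], rotation=[[0,0,0],[0,0,0],[0,0,0],[0,0,0],[0,0,0]], grip=[0.2,0.2,0.2,0.2,0.2])

```text
clock: 24.67
position: [531.1, -212.0, 45.2]
ee_rot: [0.991, -0.132, 0.0, 0.0]
contact_force: [0.1, -0.7, -0.7]
gripper_width: 29.7
```

```bash
python3 - <<'E'
from h import *
s=arm.read_state();R=Ro.from_quat(s["ee_rot"]).as_matrix();print(s["position"],J(s["position"]),np.arctan2(R[1,0],R[0,0]),s["contact_force"],s["wrist_torque"])
E
```

```text
[ 531.05018928 -211.9536792    45.23321883] [15.35415316  0.12966777] -0.26569520049848144 [ 0.1320718  -0.67081973 -0.66419898] [0.02059124 0.02627634 0.03554404]
```

No contact yet at the mouth. I'll carry on down in small steps.

Emit:
play_rows(travel=[[0,0,0.001],[0,0,0.001],[0,0,0],[0,0,0]], rotation=[[0,0,0],[0,0,0],[0,0,0],[0,0,0]], grip=[0.2,0.2,0.2,0.2])

```text
clock: 25.0
position: [531.0, -211.9, 43.1]
ee_rot: [0.991, -0.132, -0.0, 0.0]
contact_force: [0.7, 1.0, -1.1]
gripper_width: 29.5
```

Emit:
play_rows(travel=[[0,0,0.001],[0,0,0.001],[0,0,0],[0,0,0]], rotation=[[0,0,0],[0,0,0],[0,0,0],[0,0,0]], grip=[0.2,0.2,0.2,0.2])

```text
clock: 25.33
position: [531.0, -212.0, 41.1]
ee_rot: [0.991, -0.132, -0.0, 0.0]
contact_force: [-0.1, -1.0, -1.0]
gripper_width: 29.2
```

Emit:
play_rows(travel=[[0,0,0.002],[0,0,0.002],[0,0,0.001],[0,0,0],[0,0,0]], rotation=[[0,0,0],[0,0,0],[0,0,0],[0,0,0],[0,0,0]], grip=[0.2,0.2,0.2,0.2,0.2])

```text
clock: 25.75
position: [531.0, -212.0, 36.1]
ee_rot: [0.991, -0.132, -0.0, 0.0]
contact_force: [0.1, 0.1, -0.6]
gripper_width: 29.3
```

Emit:
play_rows(travel=[[0,0,0.001],[0,0,0.001],[0,0,0],[0,0,0]], rotation=[[0,0,0],[0,0,0],[0,0,0],[0,0,0]], grip=[0.2,0.2,0.2,0.2])

```text
clock: 26.08
position: [531.3, -212.0, 34.6]
ee_rot: [0.991, -0.132, 0.0, 0.0]
contact_force: [-1.3, 0.3, 1.8]
gripper_width: 29.4
```

Emit:
play_rows(travel=[[0,0,0.001],[0,0,0],[0,0,0]], rotation=[[0,0,0],[0,0,0],[0,0,0]], grip=[0.2,0.2,0.2])

```text
clock: 26.33
position: [531.3, -212.0, 34.6]
ee_rot: [0.991, -0.132, 0.0, 0.0]
contact_force: [-2.6, 1.9, 8.4]
gripper_width: 29.2
```

Emit:
play_rows(travel=[[0,0,0],[0,0,0],[0,0,0],[0,0,0],[0,0,0],[0,0,0],[0,0,-0.005],[0,0,-0.015],[0,0,-0.025],[0,0,-0.035],[0,0,-0.035],[0,0,-0.02]], rotation=[[0,0,0],[0,0,0],[0,0,0],[0,0,0],[0,0,0],[0,0,0],[0,0,0],[0,0,0],[0,0,0],[0,0,0],[0,0,0],[0,0,0]], grip=[0.4,0.5,0.6,0.7,0.8,0.8,0.8,0.8,0.8,0.8,0.8,0.8])

```text
clock: 27.33
position: [532.6, -212.5, 172.8]
ee_rot: [0.991, -0.132, 0.003, 0.001]
contact_force: [0.6, 0.0, 1.1]
gripper_width: 68.5
```

Emit:
play_rows(travel=[[-0.03,0,-0.02],[-0.03,0,-0.02],[-0.02,0,0],[0,0,0],[0,0,0],[0,0,0]], rotation=[[0,0,0],[0,0,0],[0,0,0],[0,0,0],[0,0,0],[0,0,0]], grip=[1,1,1,1,1,1])

```text
clock: 27.83
position: [454.3, -191.0, 208.5]
ee_rot: [0.991, -0.132, 0.0, 0.0]
contact_force: [0.1, -0.1, -0.2]
gripper_width: 85.3
```

```bash
python3 - <<'E'
from h import *
s=arm.read_state();print(s["clock"],s["position"],s["contact_force"])
w=grab("wrist");t=grab("top");print("pane",pane(w))
P=xyz(w);n=np.hypot(*(P[...,:2]-W([15,0])).transpose(2,0,1))<45
m=n&(P[...,2]>60);print("grip top",J(np.array(cv2.minAreaRect(P[m][:,:2].astype(np.float32))[0])),cv2.minAreaRect(P[m][:,:2].astype(np.float32)),np.nanmedian(P[m,2]))
Q=xyz(t);m=(np.hypot(Q[...,0]-509,Q[...,1]+45)<45)&(Q[...,2]>60)&(Q[...,2]<130);print("bottle",np.nanpercentile(Q[m],[1,50,99],axis=0))
p=proj(w,np.r_[W([0,0]),30])[0].astype(int);x0,y0=max(0,p[0]-130),max(0,p[1]-100)
a=cv2.resize(w["image"][y0:y0+200,x0:x0+260],(520,400));b=grab("scene")["image"][190:330,290:450]
o=np.zeros((400,800,3),np.uint8);o[:,:520]=a;o[:245,520:]=cv2.resize(b,(280,245));c=cv2.resize(t["image"][180:340,140:500],(280,124));o[260:384,520:]=c
cv2.imwrite("pics/f.png",o);cv2.imwrite("pics/top_end.png",t["image"])
E
```

```text
27.8333 [ 454.29505113 -191.01930976  208.46273643] [ 0.06244147 -0.14096986 -0.15022546]
pane ([[-84.9, -40.0], [-4.6, 40.2]], 6806)
grip top [16.06613958 -0.09032508] ((531.6795043945312, -212.352783203125), (30.340856552124023, 19.72239112854004), 74.68199157714844) 72.06407052273505
bottle [nan nan nan]
  return np.nanmean(a, axis, out=out, keepdims=keepdims)
```

View pics/f.png

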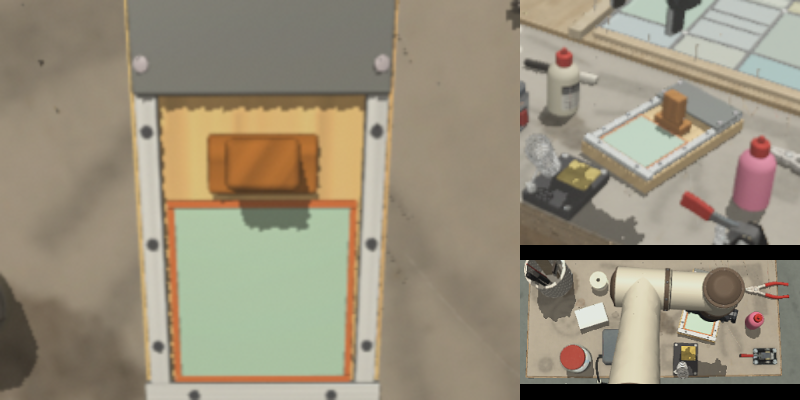

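The wrist crop shows the pane against the fence, with the stop block seated behind it at (262,165). The scene inset shows the bottle upright on the bench at (563,85). The gripper is clear, so I'll hand in.

```bash
python3 -c "
from h import *
print(workorder.job_done())"
```

```text
the job is handed in; nothing more can be done
None
```

The job is done and handed in at about 28 s on the robot's clock. No verdict was reported.

- **Bottle:** I took the cream flux bottle out of the jig and stood it upright on bare bench at about (509, -45). The last scene image shows it standing.
- **Pane:** I drew it about 68 mm toward the fence with light pad pressure (7–8 N) until it stopped. A further 2 mm of pull slipped over it without moving it. Its rear edge measured -0.3 mm and its front edge -89.1 mm in jig x, against 0 and -90 when fully home. That is within the 2 mm calibration error.
- **Stop block:** It is plugged into its socket. Its top measured 72 mm above the bench, which is the fully seated height. Its centre is at jig (16.1, -0.1) against the nominal (15, 0), and its yaw matches the jig.

**Checks:** The force readings stayed under 10 N. The final top-camera check of the bottle gave no reading because the arm blocked the view, so its final state rests on the scene image. I did not re-measure the bystanders at the end. The arm crossed above them, and the final top view showed nothing visibly moved where the arm did not block it.

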